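# Close the bolt tins with their own lids

## Task

Two open steel bolt tins, one round and one square, stand on slanted wooden stands; three loose lids lie on the bench. Put on each tin the lid that fits it and press it gently home, until it has snapped under both spring clips and sits flush on the rim. Leave the lid that fits neither tin, the jug, the hammer and the cup where they are.

Things in the scene. Friction and masses are not known exactly. Their poses are not given: they have to be found in the camera images.
- round_tin: Open round steel tin, 74 mm outside, mouth 68 mm across, 50 mm deep, on a rubber cushion on a fixed slanted stand. Leans 32 degrees from upright, mouth roughly towards the robot. Origin: mouth centre in the rim plane, 100 mm above the bench; z out of the mouth along the tin's axis, y level, x up the slant. Spring clips at its +y and -y sides.
- square_tin: Open square steel tin, 64 x 64 mm outside, mouth 58 x 58 mm, sides along x and y, 50 mm deep, on a rubber cushion on a fixed slanted stand. Leans 32 degrees from upright, mouth roughly towards the robot. Origin: mouth centre in the rim plane, 100 mm above the bench; z out of the mouth along the tin's axis, y level, x up the slant. Spring clips at its +y and -y sides.
- round_clip_a_nose (a point): Nose of the round tin's spring steel clip on its +y side, 6.8 mm beyond the rim plane. The clip is 20 mm wide and reaches 18 mm beyond the rim; it slopes in like a funnel, its nose 2 mm inside the lid's edge. A lid merely laid on stops 10 to 12 mm short of the rim; pushed along the tin's axis with about 8 to 16 N it springs both clips aside (the tin sinking meanwhile) and is caught on the rim.
- round_clip_b_nose (a point): Nose of the round tin's spring steel clip on its -y side, 6.8 mm beyond the rim plane. The clip is 20 mm wide and reaches 18 mm beyond the rim; it slopes in like a funnel, its nose 2 mm inside the lid's edge. A lid merely laid on stops 10 to 12 mm short of the rim; pushed along the tin's axis with about 8 to 16 N it springs both clips aside (the tin sinking meanwhile) and is caught on the rim.
- square_clip_a_nose (a point): Nose of the square tin's spring steel clip on its +y side, 6.8 mm beyond the rim plane. The clip is 20 mm wide and reaches 18 mm beyond the rim; it slopes in like a funnel, its nose 2 mm inside the lid's edge. A lid merely laid on stops 10 to 12 mm short of the rim; pushed along the tin's axis with about 8 to 16 N it springs both clips aside (the tin sinking meanwhile) and is caught on the rim.
- square_clip_b_nose (a point): Nose of the square tin's spring steel clip on its -y side, 6.8 mm beyond the rim plane. The clip is 20 mm wide and reaches 18 mm beyond the rim; it slopes in like a funnel, its nose 2 mm inside the lid's edge. A lid merely laid on stops 10 to 12 mm short of the rim; pushed along the tin's axis with about 8 to 16 N it springs both clips aside (the tin sinking meanwhile) and is caught on the rim.
- round_cushion (a point): Top centre of the 20 mm thick soft round rubber cushion under the round tin, 50 mm below the mouth along the tin's axis. The cushion gives: pushed along its axis, the tin sinks, about 1 mm for each 1.1 N (after the first 2 N) and up to 18 mm, and springs back when let go; it cannot turn or shift sideways.
- square_cushion (a point): Top centre of the 20 mm thick soft round rubber cushion under the square tin, 50 mm below the mouth along the tin's axis. The cushion gives: pushed along its axis, the tin sinks, about 1 mm for each 1.1 N (after the first 2 N) and up to 18 mm, and springs back when let go; it cannot turn or shift sideways.
- round_lid: Steel lid, round: flange 80 mm across, 4 mm thick; below it a plug 63 mm across, 14 mm deep, lowest 5 mm tapered in 3 mm a side; black bar grip 34 mm long (x), 16 wide (y), rising 30 mm from the flange top. Fits the round tin, at any turn. About 0.11 kg. Origin: centre of the flange underside, 14 mm above the bench as it lies; z up through the grip.
- square_lid: Steel lid, square: flange 70 x 70 mm, sides along its x and y, 4 mm thick; below it a plug 52 x 52 mm, 14 mm deep, lowest 5 mm tapered in 3 mm a side; black bar grip 34 mm long (x), 16 wide (y), rising 30 mm from the flange top. Fits the square tin, any quarter turn. About 0.09 kg. Origin: centre of the flange underside, 14 mm above the bench as it lies; z up through the grip.
- spare_lid: Steel lid, round, the largest: flange 100 mm across, 4 mm thick; below it a plug 84 mm across, 14 mm deep, lowest 5 mm tapered in 3 mm a side; black bar grip 34 mm long (x), 16 wide (y), rising 30 mm from the flange top. Belongs to neither tin: leave it. About 0.15 kg. Origin: centre of the flange underside, 14 mm above the bench as it lies; z up through the grip.
- oil_jug: Blue plastic oil bottle with a yellow cap, 72 mm across, 190 mm tall, standing to the left of the work; leave it. Origin: centre of its underside.
- hammer: Hammer lying to the right of the work; leave it. Origin: under its middle, x along the handle towards the head.
- bolt_cup: White plastic cup, 70 mm across, 70 mm tall, standing to the left of the lids; leave it. Origin: centre of its underside.
There are look-alikes about, which are no part of the job. Leave any purple, red or yellow look-alike of the square_lid alone.

How it is judged (in metres and radians):
At the end, for the whole second after the job is handed in: Each lid sits on its own tin, under the clips: its origin within 6 mm of the mouth's centre and at most 2 mm above the rim plane, its axis within 0.06 rad of the tin's, at rest (distance between round_lid and round_tin below 0.006 m and z of round_lid in the frame of round_tin below 0.002 m and angle between the z axis of round_lid and the z axis of round_tin, either way round below 0.06 rad and linear speed of each of round_lid, square_lid below 0.01 m/s and distance between square_lid and square_tin below 0.006 m and z of square_lid in the frame of square_tin below 0.002 m and angle between the z axis of square_lid and the z axis of square_tin, either way round below 0.06 rad); the robot touches nothing.
It fails at once if the spare lid, the jug, the hammer or the cup is shifted by more than 30 mm (distance of any of spare_lid, oil_jug, hammer, bolt_cup from where it was at the start of the episode above 0.03 m).
It fails at once if a lid is pressed on its tin with more than 60 N (contact force between round_lid and round_tin above 60 N or contact force between square_lid and square_tin above 60 N).
It also fails if it takes over 53 s, if anything falls off the work surface, if the arm or the gripper's body presses on something with over 40 N, if the wrist force passes 120 N, or if a joint passes its speed limit or range.

## Robot

A 7-joint arm with a two-finger parallel gripper is mounted at the origin on the work surface. World frame = base frame: x ahead of the robot, y to its left, z up, the work surface at z = 0. Lengths are in m, angles in degrees, forces in N, time in s.
With the tool pointing down it reaches from about 0.4 to 0.875 m from the base axis. Payload 19.3 kg.
Tool frame: the origin (TCP) lies between the finger pads; the fingertips stand 22 mm ahead of it and the grasp point (between the pads) lies 3 mm ahead of it; z points along the fingers, y is the line along which they close (so a half turn about z gives the same grasp; the last joint's range is limited). The gripper opens to 85 mm and grips with 20 to 120 N. Pads are 22 mm wide; open, the fingers measure 114 mm over their backs; the gripper's body (76 mm by 85 mm) begins 54 mm behind the grasp point. The pads swing forward as they close: fully open they stand 13 mm farther back than shut.
Start: joints at [-70.829, 29.874, -2.08, 91.645, 1.215, 58.505, -6.463], TCP at [0.246, 0.574, 0.253] pointing down, gripper open.
Joint ranges: [-166.77, 166.77], [-17.47, 122.26], [-85.68, 81.53], [9.62, 139.38], [-72.42, 252.41], [9.2, 110.78], [-144.41, 144.41]. Speed limits (degrees/s): [108.29, 108.29, 136.94, 136.94, 172.46, 172.46, 172.46].

## Interface

Orientations are given as a 3x3 rotation matrix whose columns are the frame's x, y, z axes.
In Python, from cell import ctrl, imaging gives the robot as it stands. The module is installed in compiled form; this text tells all that it offers.
- The arm moves only by the tool apply_moves, never from a script. Its argument "moves" is a list that holds one entry, the list of rows, each a list of 7 numbers: the turn, a rotation vector about the tool's x, y, z in rad, then the shift along the tool's x, y, z in m, then the opening, from 0 (shut) to 1 (fully open). A call has 1 to 10 rows; each row shifts and turns the commanded pose from where the row before left it, along the tool's axes as they then stand; what a row does not reach is not made up. A row lasts 1/10 s, in which the tool goes at most 50 mm and 8.59 degrees, less where a joint would pass 70% of its speed; a pose out of reach is approached as far as the arm can. A call is refused whole if a number of a shift passes 0.05 or a number of a turn 0.15, either way. A call with a gripper value outside its range is refused whole. The fingers move at their own pace and stop on an object; "grip_force" is the grip in N (left out, the last holds). Time passes only in rows, so rows that do not move let the fingers close. It gives the time, the measured TCP pose, the force, the opening and the grip force at its end, in the units of the state.
- ctrl.get_obs(): the state, without advancing time (a new reading comes with each control period).
- imaging.read_camera(name): name is "scene" or "top" or "wrist"; returns (picture, depth): 384x512x3 uint8, blue, green, red; 384x512 float32, m along the optical axis (not along the pixel's ray), 0 where there is no reading.
- imaging.camera_params(name): a dict with "fx", "fy", "cx", "cy" (pixels), "rvec" (rotation vector, rad) and "tvec" (3), from world to camera coordinates, as OpenCV has them. Camera axes: x right, y down, z forward; pixel columns grow to the right and rows downward; lengths in m; the calibration is good to about 2 mm. The wrist camera is an equidistant fisheye: a pixel r from the principal point sees the ray r / f radians off the axis. A picture is of the moment at which its call begins: read the wrist's pose just before it. camera_params takes no time and is no camera call; for the wrist camera it gives the pose at the moment of the call.
- ctrl.sign_off(): hands the job in; it is judged then, once.
The state is a dict: "time": time; "q": joint angles; "joint_vel": joint speeds; "joint_efforts": joint torques, N m; "position": TCP position; "eef_rot": TCP orientation; "ft_force": force on the tool from outside, world axes, zero at the start; "ft_torque": the same for the moment, N m; "opening": opening from 0.0 (shut) to 1.0 (fully open); "grasp_force": force on a finger pad.
Only numpy, scipy, OpenCV 4.12 (cv2) and the standard library are available. Lean on these libraries where they do the work, as an engineer would, in place of code of your own. Each camera call takes 0.05 s, during which the arm holds its last target. There are 200 camera calls.

## Working session

There is one attempt and no reset: what is moved stays moved. The work goes in short steps, Python scripts to look and compute and a tool call to move; the robot and the scene stay as the last step left them, time stands still between calls to the robot, and variables do not carry over. Pictures are saved under pics/ and viewed, at most 10 in all, crops included, and the job is handed in when it is done.

Besides the shell and the picture viewer there is one more tool, called after "Request:" as name(argument=value, ...), one argument or row to a line, values as JSON. apply_moves: Moves the arm, as the interface text tells. Its arguments: {"type":"object","properties":{"moves":{"type":"array","items":{"type":"array","items":{"type":"array","items":{"type":"number"}}}},"grip_force":{"type":"number"}},"required":["moves"]}

```bash
mkdir -p pics; cat > h.py <<'E'
import numpy as np, cv2
from cell import ctrl, imaging
def cam(n):
    p=imaging.camera_params(n); im,d=imaging.read_camera(n)
    R=cv2.Rodrigues(np.array(p["rvec"],float))[0]; return im,d,p,R,np.array(p["tvec"],float).ravel()
def cloud(d,p,R,t):
    v,u=np.mgrid[:d.shape[0],:d.shape[1]]
    X=np.stack([(u-p["cx"])/p["fx"]*d,(v-p["cy"])/p["fy"]*d,d],-1)
    return (X-t)@R
E
python3 - <<'E'
from h import *
print(ctrl.get_obs())
for n in("scene","top"):
    im,d,p,R,t=cam(n); W=cloud(d,p,R,t); np.savez(n+".npz",im=im,d=d,W=W)
    cv2.imwrite(f"pics/{n}.png",cv2.resize(im,(768,576),interpolation=cv2.INTER_CUBIC)); print(n,p)
E
```

```text
{'time': 0.0, 'q': array([-70.82758416,  29.91005718,  -2.08069061,  91.67265212,
         1.21417071,  58.50335751,  -6.4646697 ]), 'joint_vel': array([ 0.01099713,  0.09783392,  0.0149829 , -0.02487529,  0.02780539,
        0.02234908,  0.07425275]), 'joint_efforts': array([-8.01959704e-04, -9.27113271e+01,  1.97928451e+00, -3.69930625e+01,
        1.77042681e-02,  8.22464383e-03, -4.01952988e-06]), 'position': array([0.24607699, 0.574192  , 0.25272311]), 'eef_rot': array([[-9.19150767e-01,  3.93905741e-01, -3.68009850e-04],
       [ 3.93905905e-01,  9.19150164e-01, -1.05516357e-03],
       [-7.73786735e-05, -1.11481566e-03, -9.99999376e-01]]), 'ft_force': array([-0.66677574,  0.52627666,  0.30784233]), 'ft_torque': array([ 0.00991268, -0.03009481, -0.00419516]), 'grasp_force': 0.0, 'opening': 0.9981759703239597}
scene {'fx': 400.85257595001417, 'fy': 400.85257595001417, 'cx': 255.8409561724872, 'cy': 197.75986149441792, 'rvec': array([ 2.15811262,  1.09158899, -0.47039554]), 'tvec': array([-0.29525866, -0.2415633 ,  1.51741295])}
top {'fx': 364.10111614952314, 'fy': 364.10111614952314, 'cx': 252.5277173261344, 'cy': 191.2207697556763, 'rvec': array([ 2.18376149, -2.19193181,  0.05868524]), 'tvec': array([-0.02695046,  0.49104557,  1.18290982])}
```

View pics/top.png

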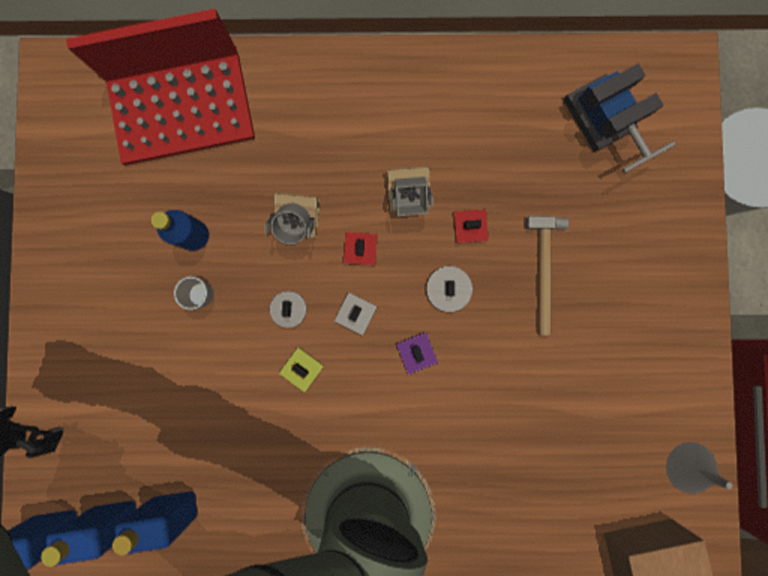

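View pics/scene.png

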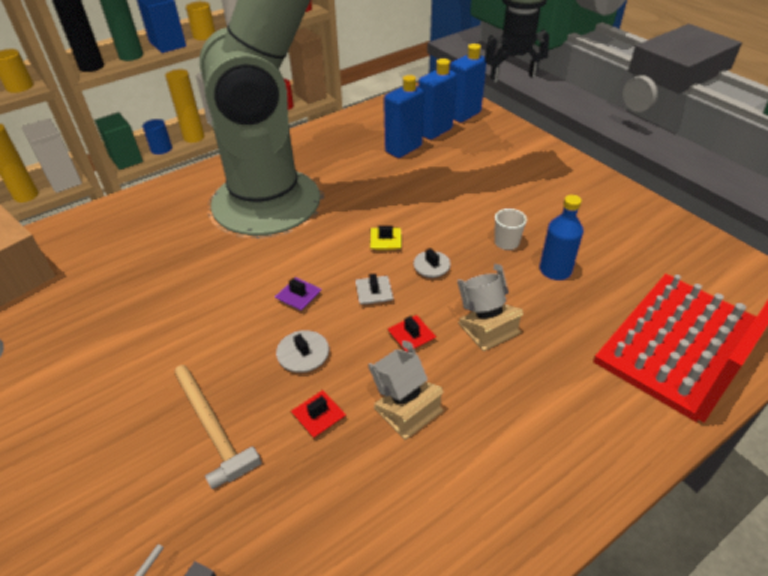

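The top picture (1.5x) shows the round tin at (292,222) and the square tin at (410,195). The lids are round at (288,309), square at (355,314, turned) and spare at (450,289). The red, purple and yellow lids are look-alikes.

```bash
python3 - <<'E'
from h import *
z=np.load("top.npz"); im,d,W=z["im"],z["d"],z["W"]
hsv=cv2.cvtColor(im,cv2.COLOR_BGR2HSV)
for n,(u,v),r in(("round",(192,206),17),("square",(237,209),18),("spare",(300,193),20)):
    vv,uu=np.mgrid[:384,:512]; near=(abs(uu-u)<r)&(abs(vv-v)<r)
    g=near&(hsv[...,1]<60)&(hsv[...,2]>90); b=near&(hsv[...,2]<60)&(W[...,2]>.03)
    c,s,a=cv2.minAreaRect(np.stack([W[g][:,0],W[g][:,1]],-1).astype(np.float32)*1000)
    cb=W[b][:,:2]; m=cb.mean(0); e=np.linalg.svd(cb-m)[2][0]
    print(n,g.sum(),"rect",c,s,a,"grip",m,W[b][:,2].max(),np.degrees(np.arctan2(e[1],e[0])),"z",np.median(W[g][:,2]))
    if n=="spare":break
for n,(u,v) in(("rtin",(195,148)),("sqtin",(273,130))):
    P=W[v-20:v+22,u-22:u+22].reshape(-1,3); k=(P[:,2]>.07); print(n,k.sum(),P[k].mean(0),P[k].min(0),P[k].max(0))
a=np.hstack([cv2.resize(im[120:172,165:225],None,fx=6,fy=6,interpolation=2),cv2.resize(im[105:157,243:303],None,fx=6,fy=6,interpolation=2)])
cv2.imwrite("pics/tins.png",a)
E
```

```text
round 395 rect (444.9761047363281, 86.65055084228516) (246.0868377685547, 76.5000991821289) 89.77220916748047 grip [0.44310541 0.16542882] 1.2100272259131468 82.93616454562579 z 0.017783011606471496
square 393 rect (428.3586730957031, 13.108612060546875) (96.57167053222656, 70.41722869873047) 63.27356719970703 grip [0.43410683 0.02309368] 0.05390800198984992 154.1454587328207 z 0.01805565806460134
spare 662 rect (487.58203125, -181.04931640625) (97.07151794433594, 97.5902099609375) 45.001739501953125 grip [ 0.48491813 -0.17765268] 1.2100272259131468 -62.561127723193266 z 0.01812327556533442
rtin 382 [0.61704737 0.14941854 0.1216319 ] [ 0.41909998 -0.03629096  0.07001615] [0.66236639 0.2050858  1.21002723]
sqtin 330 [ 0.67525612 -0.09492509  0.10990714] [ 0.41909998 -0.13862988  0.07003423] [ 0.71983344 -0.03629096  1.21002723]
```

View pics/tins.png

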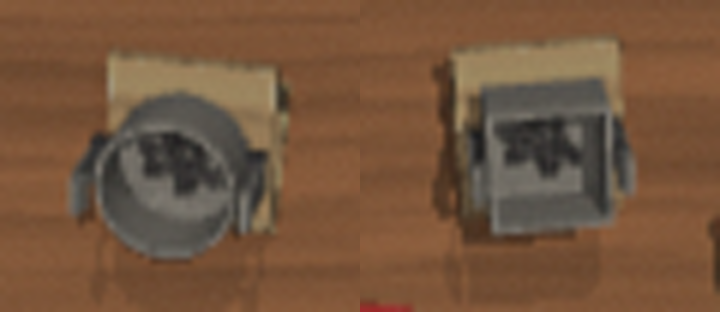

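```bash
cat >> h.py <<'E'
from scipy.spatial.transform import Rotation as Ro
def plan(p,R,n):
    "rows from the measured pose to p,R in n rows"
    o=ctrl.get_obs(); R0=np.array(o["eef_rot"]); w=Ro.from_matrix(R0.T@R).as_rotvec(); dp=(np.array(p)-o["position"])/n
    print("pos",o["position"].round(4),"w/row",(w/n).round(4))
    for i in range(n):
        Ri=R0@Ro.from_rotvec(w*(i+1)/n).as_matrix(); print((w/n).round(4).tolist()+(Ri.T@dp).round(4).tolist())
def down(yaw): # tool y at angle yaw from world y
    c,s=np.cos(yaw),np.sin(yaw); return np.array([[-c,-s,0],[-s,c,0],[0,0,-1.]])
E
python3 -c "
from h import *
plan([.5,.08,.36],down(0),16)"
```

```text
pos [0.2461 0.5742 0.2528] w/row [-0.0001 -0.     -0.0253]
[-0.0001, -0.0, -0.0253, -0.0262, -0.0228, -0.0067]
[-0.0001, -0.0, -0.0253, -0.0256, -0.0235, -0.0067]
[-0.0001, -0.0, -0.0253, -0.025, -0.0241, -0.0067]
[-0.0001, -0.0, -0.0253, -0.0244, -0.0247, -0.0067]
[-0.0001, -0.0, -0.0253, -0.0237, -0.0253, -0.0067]
[-0.0001, -0.0, -0.0253, -0.0231, -0.0259, -0.0067]
[-0.0001, -0.0, -0.0253, -0.0224, -0.0265, -0.0067]
[-0.0001, -0.0, -0.0253, -0.0218, -0.0271, -0.0067]
[-0.0001, -0.0, -0.0253, -0.0211, -0.0276, -0.0067]
[-0.0001, -0.0, -0.0253, -0.0204, -0.0281, -0.0067]
[-0.0001, -0.0, -0.0253, -0.0196, -0.0286, -0.0067]
[-0.0001, -0.0, -0.0253, -0.0189, -0.0291, -0.0067]
[-0.0001, -0.0, -0.0253, -0.0182, -0.0296, -0.0067]
[-0.0001, -0.0, -0.0253, -0.0174, -0.03, -0.0067]
[-0.0001, -0.0, -0.0253, -0.0166, -0.0305, -0.0067]
[-0.0001, -0.0, -0.0253, -0.0159, -0.0309, -0.0067]
```

Request:
apply_moves(
  moves=[
    [[0,0,-0.025,-0.026,-0.023,-0.007,1],[0,0,-0.025,-0.026,-0.0235,-0.007,1],[0,0,-0.025,-0.025,-0.024,-0.007,1],[0,0,-0.025,-0.0245,-0.0245,-0.007,1],[0,0,-0.025,-0.024,-0.025,-0.007,1],[0,0,-0.025,-0.023,-0.026,-0.007,1],[0,0,-0.025,-0.0225,-0.0265,-0.007,1],[0,0,-0.025,-0.022,-0.027,-0.007,1],[0,0,-0.025,-0.021,-0.0275,-0.007,1],[0,0,-0.025,-0.0205,-0.028,-0.007,1]],
  ],
)

```text
time: 1.1
position: [0.3979, 0.2604, 0.3235]
eef_rot: [[-0.988, 0.153, -0.0], [0.153, 0.988, -0.0], [0.0, -0.0, -1.0]]
ft_force: [0.9, 0.2, -0.5]
opening: 1.001
grasp_force: 0.0
```

Request:
apply_moves(
  moves=[
    [[0,0,-0.025,-0.0195,-0.0285,-0.007,1],[0,0,-0.025,-0.019,-0.029,-0.007,1],[0,0,-0.025,-0.018,-0.0295,-0.007,1],[0,0,-0.025,-0.0175,-0.03,-0.007,1],[0,0,-0.025,-0.0165,-0.0305,-0.007,1],[0,0,-0.025,-0.016,-0.031,-0.007,1],[0,0,0,0,0,0,1],[0,0,0,0,0,0,1]],
  ],
)

```text
time: 1.9
position: [0.4873, 0.0738, 0.3651]
eef_rot: [[-1.0, 0.006, -0.0], [0.006, 1.0, 0.0], [0.0, 0.0, -1.0]]
ft_force: [-0.3, -0.1, -0.1]
opening: 0.999
grasp_force: 0.0
```

```bash
python3 - <<'E'
from h import *
print(ctrl.get_obs()["position"],ctrl.get_obs()["eef_rot"].round(3).tolist())
im,d,p,R,t=cam("wrist"); np.savez("w1.npz",im=im,d=d,R=R,t=t,f=p["fx"],c=[p["cx"],p["cy"]])
print(p,-R.T@t, R[2]); cv2.imwrite("pics/w1.png",cv2.resize(im,(800,600),interpolation=2))
E
```

```text
[0.48728145 0.07375887 0.36509217] [[-1.0, 0.006, -0.0], [0.006, 1.0, 0.0], [0.0, 0.0, -1.0]]
{'fx': 297.3186396354542, 'fy': 297.3186396354542, 'cx': 251.63392313796547, 'cy': 192.82148261038864, 'rvec': array([-2.04880928, -2.03774184, -0.33463757]), 'tvec': array([-0.0753481 , -0.53845382,  0.33009952])} [0.40422967 0.07384667 0.48551064] [ 0.32136299 -0.00338063 -0.94695005]
```

View pics/w1.png

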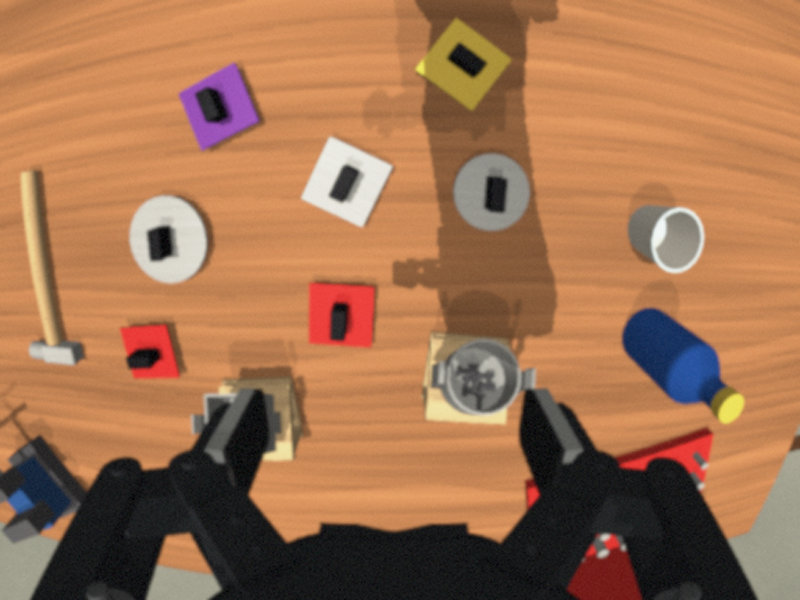

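The wrist picture (1.56x) shows the white square lid at (347,181), the round lid at (491,192), and the round tin at (482,377) with clips at (440,377) and (527,378). The square tin is partly hidden behind a finger at (235,415).

```bash
cat >> h.py <<'E'
def wray(p,R,t,uv):
    x=(np.asarray(uv,float)-[p["cx"],p["cy"]])/p["fx"]; r=np.linalg.norm(x,axis=-1,keepdims=True)+1e-9
    v=np.concatenate([x/r*np.tan(np.minimum(r,1.5)),np.ones_like(r)],-1)
    return -R.T@t, v@R   # origin, world ray per unit depth
def wcloud(d,p,R,t):
    v,u=np.mgrid[:384,:512]; o,r=wray(p,R,t,np.stack([u,v],-1)); return o+r*d[...,None]
E
python3 - <<'E'
from h import *
z=np.load("w1.npz"); im,d,R,t=z["im"],z["d"],z["R"],z["t"]; p=dict(fx=float(z["f"]),cx=z["c"][0],cy=z["c"][1])
W=wcloud(d,p,R,t); hsv=cv2.cvtColor(im,cv2.COLOR_BGR2HSV); vv,uu=np.mgrid[:384,:512]
for n,(u,v),r in(("round",(314,123),30),("square",(222,116),34),):
    near=(np.hypot(uu-u,vv-v)<r)&(d>0); f=near&(W[...,2]>.013)&(W[...,2]<.024); b=near&(W[...,2]>.040)&(W[...,2]<.056)
    c=cv2.minAreaRect((W[f][:,:2]*1000).astype(np.float32)); cb=cv2.minAreaRect((W[b][:,:2]*1000).astype(np.float32))
    print(n,"flange",c,np.median(W[f][:,2]),"grip",cb,np.median(W[b][:,2]),b.sum())
sp=im[205:275,265:350]; cv2.imwrite("pics/rt.png",cv2.resize(sp,None,fx=8,fy=8,interpolation=2))
N=W[205:275,265:350].reshape(-1,3); k=(N[:,2]>.06)&(N[:,2]<.14); print(N[k].mean(0),N[k].min(0),N[k].max(0))
E
```

```text
round flange ((445.723388671875, 172.60885620117188), (78.85140228271484, 78.69373321533203), 74.26004791259766) 0.01769166019084223 grip ((445.98309326171875, 172.06903076171875), (17.11005210876465, 32.518585205078125), 89.00726318359375) 0.04734345048107666 246
square flange ((435.88800048828125, 24.46582794189453), (69.8526382446289, 70.61102294921875), 62.884944915771484) 0.01786243573939067 grip ((435.7319030761719, 24.962055206298828), (16.772607803344727, 33.83000183105469), 62.41939926147461) 0.047694267347233976 261
[0.63322012 0.15849485 0.08058607] [0.57968022 0.1059217  0.06002002] [0.69049651 0.20436895 0.12042461]
```

View pics/rt.png

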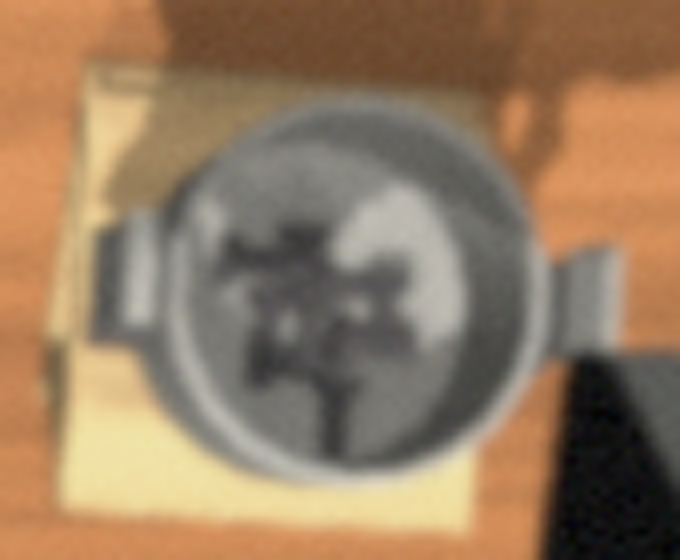

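The enlarged crop (8x) shows the rim ellipse running left 168, right 552, top 95, bottom 483. The left clip's flare is at about (125,275) and the right clip's at about (600,300).

```bash
python3 - <<'E'
from h import *
from scipy.optimize import least_squares
z=np.load("w1.npz"); im,d,R,t=z["im"],z["d"],z["R"],z["t"]; p=dict(fx=float(z["f"]),cx=z["c"][0],cy=z["c"][1])
W=wcloud(d,p,R,t)
crop=np.array([[355,95],[552,300],[340,483],[168,310],[215,165],[500,170],[505,415],[205,420]])
uv=(crop+.5)/8-.5+[265,205]; o,r=wray(p,R,t,uv)
T=np.radians(32)
def frame(a): # z axis azimuth pi+a
    zz=np.array([-np.sin(T)*np.cos(a),-np.sin(T)*np.sin(a),np.cos(T)]); y=np.cross(zz,[np.cos(a),np.sin(a),0]); y=np.array([-np.sin(a),np.cos(a),0]); return np.stack([np.cross(y,zz),y,zz],1)
def res(q):
    c=np.array([q[0],q[1],.1]); n=frame(q[2])[:,2]; s=((c-o)@n)/(r@n); return (np.linalg.norm(o+r*s[:,None]-c,axis=1)-.037)*1e3
q=least_squares(res,[.61,.155,0]).x; print("rim",q,np.degrees(q[2]),res(q).round(1))
# depth: refine with clips; points protruding > 8mm above rim plane
P=W[200:280,260:352].reshape(-1,3); ok=d[200:280,260:352].ravel()>0; P=P[ok]
for a in (q[2],0,):
    F=frame(a); L=(P-[q[0],q[1],.1])@F
    for s in(1,-1):
        k=(L[:,2]>9)if 0 else (L[:,2]>.009)&(L[:,2]<.025)&(s*L[:,1]>.03)&(s*L[:,1]<.06)&(abs(L[:,0])<.03); print(np.degrees(a),s,k.sum(),P[k].mean(0),L[k].mean(0),L[k].min(0),L[k].max(0))
    k=(abs(L[:,2])<.004)&(np.hypot(L[:,0],L[:,1])<.042)&(np.hypot(L[:,0],L[:,1])>.030); 
    print("ring",k.sum(),L[k].mean(0),L[k][:,2].std())
E
```

```text
rim [ 0.61101474  0.15809496 -0.14489763] -8.302022771957786 [ 0.   0.8 -1.3 -0.3 -0.7 -0.9 -0.5  0.9]
-8.302022771957786 1 74 [0.6079495  0.19985709 0.1114139 ] [-0.00163759  0.0408819   0.01448231] [-0.0105662   0.03762031  0.0091813 ] [0.00739345 0.04423362 0.01897791]
-8.302022771957786 -1 76 [0.59888168 0.11624137 0.11258054] [ 0.00161007 -0.0431669   0.01382861] [-0.00875772 -0.04674865  0.00908409] [ 0.01140721 -0.03821465  0.01789727]
ring 330 [-0.00083354  0.00128411 -0.00059313] 0.0012263810522887626
0.0 1 54 [0.6071145  0.20063831 0.11262005] [0.00338001 0.04254336 0.01276922] [-0.00543188  0.03936007  0.00909183] [0.01258215 0.046274   0.01572026]
0.0 -1 83 [0.59929634 0.11603546 0.11219246] [-0.00347676 -0.04205949  0.0165496 ] [-0.0141675  -0.04574389  0.00908788] [ 0.00611459 -0.03824902  0.02117807]
ring 326 [-0.00012053 -0.00052178 -0.00061406] 0.0016686223530570882
```

```bash
python3 -c "
from h import *
plan([.4457,.1723,.10],down(np.radians(-1)),8)"
```

```text
pos [0.487  0.0745 0.365 ] w/row [ 0.     -0.0001  0.0016]
[0.0, -0.0001, 0.0016, 0.0052, 0.0122, 0.0331]
[0.0, -0.0001, 0.0016, 0.0052, 0.0122, 0.0331]
[0.0, -0.0001, 0.0016, 0.0053, 0.0122, 0.0331]
[0.0, -0.0001, 0.0016, 0.0053, 0.0122, 0.0331]
[0.0, -0.0001, 0.0016, 0.0053, 0.0122, 0.0331]
[0.0, -0.0001, 0.0016, 0.0053, 0.0121, 0.0331]
[0.0, -0.0001, 0.0016, 0.0054, 0.0121, 0.0331]
[0.0, -0.0001, 0.0016, 0.0054, 0.0121, 0.0331]
```

Request:
apply_moves(
  moves=[
    [[0,0,0.0016,0.0053,0.0122,0.033,1],[0,0,0.0016,0.0053,0.0122,0.033,1],[0,0,0.0016,0.0053,0.0122,0.033,1],[0,0,0.0016,0.0053,0.0122,0.033,1],[0,0,0.0016,0.0053,0.0122,0.033,1],[0,0,0.0016,0.0053,0.0122,0.033,1],[0,0,0.0016,0.0053,0.0122,0.033,1],[0,0,0.0016,0.0053,0.0122,0.033,1],[0,0,0,0,0,0,1],[0,0,0,0,0,0,1]],
  ],
)

```text
time: 2.95
position: [0.4455, 0.1725, 0.1015]
eef_rot: [[-1.0, 0.016, -0.001], [0.016, 1.0, -0.001], [0.001, -0.001, -1.0]]
ft_force: [-0.2, -0.6, 0.5]
opening: 1.002
grasp_force: 0.0
```

Request:
apply_moves(
  moves=[
    [[0,0,0,0,0,0.02,1],[0,0,0,0,0,0.02,1],[0,0,0,0,0,0.01,0.6],[0,0,0,0,0,0.005,0.5],[0,0,0,0,0,0,0],[0,0,0,0,0,0,0],[0,0,0,0,0,0,0],[0,0,0,0,0,0,0],[0,0,0,0,0,0,0]],
  ],
  grip_force=70,
)

```text
time: 3.85
position: [0.4463, 0.1724, 0.0473]
eef_rot: [[-1.0, 0.018, 0.001], [0.018, 1.0, 0.001], [-0.001, 0.001, -1.0]]
ft_force: [-1.7, -1.2, 11.7]
opening: 0.17
grasp_force: 69.0
```

Request:
apply_moves(
  moves=[
    [[0,0,0,0,0,-0.01,0],[0,0,0,0,0,-0.02,0],[0,0,0,0,0,-0.03,0],[0,0,0,0,0,-0.03,0],[0,0,0,0,0,-0.03,0],[0,0,0,0,0,-0.02,0],[0,0,0,0,0,0,0]],
  ],
)

```text
time: 4.55
position: [0.4469, 0.1726, 0.1894]
eef_rot: [[-1.0, 0.018, 0.004], [0.018, 1.0, 0.002], [-0.004, 0.002, -1.0]]
ft_force: [0.8, -0.5, -1.7]
opening: 0.171
grasp_force: 68.5
```

```bash
cat >> h.py <<'E'
def tin(a):
    T=np.radians(32); a=np.radians(a); z=np.array([-np.sin(T)*np.cos(a),-np.sin(T)*np.sin(a),np.cos(T)]); y=np.array([-np.sin(a),np.cos(a),0]); return np.stack([np.cross(y,z),y,z],1)
def tool(F): return np.stack([-F[:,0],F[:,1],-F[:,2]],1)
RT=np.array([.611,.1575,.1]); RF=tin(-6.5)
E
python3 -c "
from h import *
o=ctrl.get_obs();print(o['ft_force'],o['opening'])
plan(RT+RF[:,2]*(.0333+.045),tool(RF),10)"
```

```text
[ 0.81293035 -0.53668022 -1.74884353] 0.170794257492647
pos [0.4469 0.1726 0.1894] w/row [ 0.0029 -0.0554  0.0092]
[0.0029, -0.0554, 0.0092, -0.0122, -0.0007, 0.003]
[0.0029, -0.0554, 0.0092, -0.012, -0.0006, 0.0037]
[0.0029, -0.0554, 0.0092, -0.0118, -0.0005, 0.0044]
[0.0029, -0.0554, 0.0092, -0.0115, -0.0003, 0.005]
[0.0029, -0.0554, 0.0092, -0.0112, -0.0002, 0.0056]
[0.0029, -0.0554, 0.0092, -0.0109, -0.0001, 0.0062]
[0.0029, -0.0554, 0.0092, -0.0105, 0.0, 0.0068]
[0.0029, -0.0554, 0.0092, -0.0101, 0.0001, 0.0074]
[0.0029, -0.0554, 0.0092, -0.0097, 0.0002, 0.008]
[0.0029, -0.0554, 0.0092, -0.0092, 0.0004, 0.0085]
```

Request:
apply_moves(
  moves=[
    [[0.003,-0.0554,0.009,-0.0122,-0.0007,0.003,0],[0.003,-0.0554,0.009,-0.012,-0.0006,0.0037,0],[0.003,-0.0554,0.009,-0.0118,-0.0005,0.0044,0],[0.003,-0.0554,0.009,-0.0115,-0.0003,0.005,0],[0.003,-0.0554,0.009,-0.0112,-0.0002,0.0056,0],[0.003,-0.0554,0.009,-0.0109,-0.0001,0.0062,0],[0.003,-0.0554,0.009,-0.0105,0,0.0068,0],[0.003,-0.0554,0.009,-0.0101,0.0001,0.0074,0],[0.003,-0.0554,0.009,-0.0097,0.0002,0.008,0],[0.003,-0.0554,0.009,-0.0092,0.0004,0.0085,0]],
  ],
)

```text
time: 5.55
position: [0.5486, 0.16, 0.1583]
eef_rot: [[-0.886, 0.104, 0.451], [0.083, 0.994, -0.067], [-0.456, -0.022, -0.89]]
ft_force: [-0.1, 0.2, -1.6]
opening: 0.171
grasp_force: 69.4
```

Request:
apply_moves(
  moves=[
    [[0,0,0,0,0,0,0],[0,0,0,0,0,0,0]],
  ],
)

```text
time: 5.75
position: [0.5488, 0.1597, 0.1588]
eef_rot: [[-0.887, 0.104, 0.451], [0.084, 0.994, -0.066], [-0.455, -0.021, -0.89]]
ft_force: [-0.3, 0.2, -2.2]
opening: 0.175
grasp_force: 69.4
```

```bash
cat >> h.py <<'E'
def loc(C,F):
    o=ctrl.get_obs(); R=o["eef_rot"]; L=o["position"]+.0333*R[:,2]
    print("lid in tin mm",((L-C)@F*1e3).round(1),"rotvec err tool",Ro.from_matrix(R.T@tool(F)).as_rotvec().round(4),"axial F",(o["ft_force"]@F).round(1),o["ft_torque"].round(2),o["time"])
E
python3 - <<'E'
from h import *
loc(RT,RF)
im,d,p,R,t=cam("wrist"); np.savez("w2.npz",im=im,d=d,R=R,t=t,f=p["fx"],c=[p["cx"],p["cy"]])
cv2.imwrite("pics/w2.png",cv2.resize(im,(800,600),interpolation=2))
E
```

```text
lid in tin mm [-24.4  -5.4  49.5] rotvec err tool [-0.0137 -0.0859  0.0178] axial F [-1.4  0.1 -1.7] [0.08 0.63 0.09] 5.75
```

View pics/w2.png

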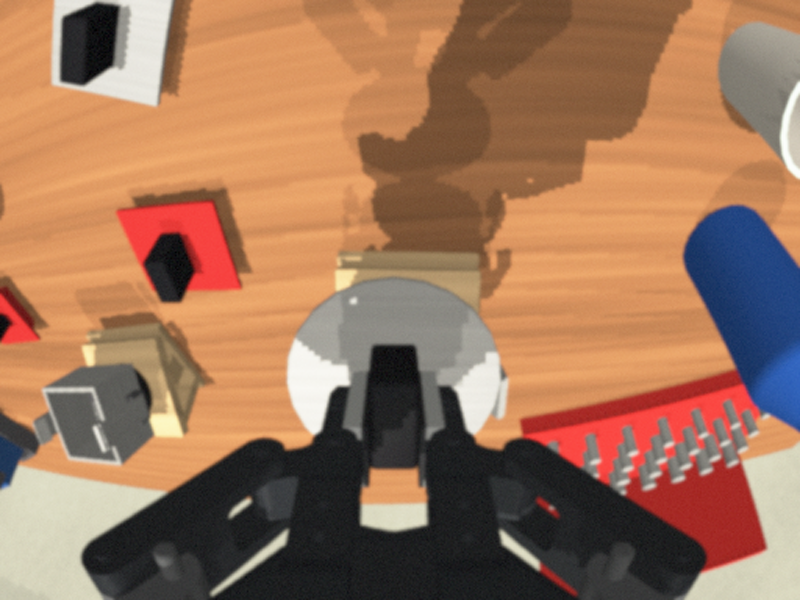

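The wrist picture (1.56x) shows the round lid held level in the fingers, its flange centre near (393,375), and the round tin hidden behind it. The square tin's mouth is now clear at (95,412).

```bash
python3 - <<'E'
from h import *
z=np.load("w2.npz"); im,d,R,t=z["im"],z["d"],z["R"],z["t"]; p=dict(fx=float(z["f"]),cx=z["c"][0],cy=z["c"][1])
W=wcloud(d,p,R,t); o=ctrl.get_obs(); L=(W-o["position"])@o["eef_rot"]
vv,uu=np.mgrid[:384,:512]
k=(d>0)&(abs(L[...,2]-.0293)<.003)&(np.hypot(L[...,0],L[...,1])<.05)
Q=L[k]; n=np.linalg.lstsq(np.c_[Q[:,:2],np.ones(len(Q))],Q[:,2],rcond=None)[0]; print(len(Q),"plane",n)
hull=cv2.convexHull((Q[:,:2]*1000).astype(np.float32)); e=cv2.minEnclosingCircle((Q[:,:2]*1000).astype(np.float32)); print(e)
# square tin
S=im[225:305,20:110]; cv2.imwrite("pics/st.png",cv2.resize(S,None,fx=7,fy=7,interpolation=2))
plan(RT+RF[:,2]*(.0333+.040),tool(RF),4)
E
```

```text
7787 plane [0.00212152 0.0016309  0.02945708]
((0.9798688888549805, -0.7770333886146545), 40.0226936340332)
pos [0.5489 0.1597 0.1589] w/row [-0.0034 -0.0214  0.0044]
[-0.0034, -0.0214, 0.0044, -0.0055, 0.0012, 0.002]
[-0.0034, -0.0214, 0.0044, -0.0054, 0.0012, 0.0021]
[-0.0034, -0.0214, 0.0044, -0.0054, 0.0012, 0.0023]
[-0.0034, -0.0214, 0.0044, -0.0053, 0.0012, 0.0024]
```

View pics/st.png

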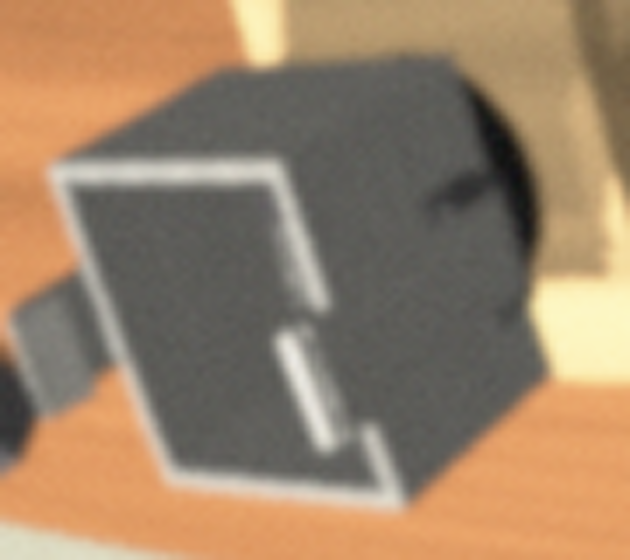

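The crop (7x) shows the square rim's outer corners at (50,165), (282,163), (405,505) and (168,478), with clips left of the rim at (55,345) and right at (310,390).

```bash
cat >> h.py <<'E'
OFF=np.array([.001,-.0008,.0334])
def loc(C,F,off=OFF):
    o=ctrl.get_obs(); R=o["eef_rot"]; L=o["position"]+R@off; e=(L-C)@F*1e3
    print("lid in tin mm",e.round(1),"tool shift to axis",(R.T@F@(-e*[1,1,0])).round(1),"rot err tool",Ro.from_matrix(R.T@tool(F)).as_rotvec().round(4),"F tin",(o["ft_force"]@F).round(1),o["ft_torque"].round(2),o["time"])
E
python3 - <<'E'
from h import *
from scipy.optimize import least_squares
z=np.load("w2.npz"); im,d,R,t=z["im"],z["d"],z["R"],z["t"]; p=dict(fx=float(z["f"]),cx=z["c"][0],cy=z["c"][1])
uv=(np.array([[50,165],[282,163],[405,505],[168,478]])+.5)/7-.5+[20,225]; o,r=wray(p,R,t,uv)
G=np.array([[-32,-32],[-32,32],[32,32],[32,-32]])/1e3
def res(q):
    F=tin(q[2]*57.3); X=np.array([q[0],q[1],.1])+G@F[:,:2].T; v=X-o
    c=np.cross(v,r/np.linalg.norm(r,axis=1)[:,None]); return (c*1e3).ravel()
s=least_squares(res,[.66,-.09,0]); print(s.x,np.degrees(s.x[2]),res(s.x).reshape(4,3).round(1).tolist())
W=wcloud(d,p,R,t)[225:305,20:110].reshape(-1,3); F=tin(np.degrees(s.x[2])); L=(W-[s.x[0],s.x[1],.1])@F*1e3
m=np.abs(L[:,:2]).max(1); k=(abs(L[:,2])<4)&(m<35)&(m>29); print("ring",k.sum(),L[k].mean(0))
for sg in(1,-1):
    k=(L[:,2]>9)&(L[:,2]<22)&(sg*L[:,1]>25)&(sg*L[:,1]<50); print(sg,k.sum(),L[k].mean(0),L[k].min(0),L[k].max(0))
E
```

```text
[ 0.66753814 -0.09516614  0.06622856] 3.7946171280308874 [[-0.1, -0.3, 0.5], [-0.1, -0.2, 0.2], [0.2, 0.5, -0.5], [0.4, 0.4, -0.2]]
ring 459 [-3.05330559  1.67367611 -0.78053246]
1 142 [-0.9142593  39.61900846 14.21378735] [-10.99727231  35.46030636   9.00420812] [ 9.83437743 42.25025592 18.78805696]
-1 114 [ -0.14854409 -36.1130064   13.61650924] [-10.1062567  -40.02653823   9.02661608] [ 10.75056553 -31.74002027  18.1560189 ]
```

Request:
apply_moves(
  moves=[
    [[-0.003,-0.0214,0.004,-0.0055,0.0012,0.002,0],[-0.003,-0.0214,0.004,-0.0054,0.0012,0.0021,0],[-0.003,-0.0214,0.004,-0.0054,0.0012,0.0023,0],[-0.003,-0.0214,0.004,-0.0053,0.0012,0.0024,0],[0,0,0,0,0,0,0],[0,0,0,0,0,0,0]],
  ],
)

```text
time: 6.4
position: [0.5724, 0.1619, 0.1617]
eef_rot: [[-0.843, 0.113, 0.526], [0.094, 0.994, -0.062], [-0.53, -0.003, -0.848]]
ft_force: [0.4, 0.7, -1.3]
opening: 0.17
grasp_force: 69.4
```

```bash
python3 -c "
from h import *
loc(RT,RF)"
```

```text
lid in tin mm [-1.2 -0.8 39.5] tool shift to axis [-1.2  0.8 -0. ] rot err tool [-0.0021 -0.      0.0018] F tin [-0.4  0.8 -1.3] [0.12 0.76 0.01] 6.4
```

Request:
apply_moves(
  moves=[
    [[-0.002,0,0.002,-0.0012,0.0008,0.006,0],[0,0,0,0,0,0.008,0],[0,0,0,0,0,0.007,0],[0,0,0,0,0,0.004,0],[0,0,0,0,0,0,0]],
  ],
)

```text
time: 6.9
position: [0.5868, 0.1609, 0.1408]
eef_rot: [[-0.843, 0.114, 0.526], [0.096, 0.993, -0.06], [-0.53, -0.0, -0.848]]
ft_force: [-0.5, -0.7, -1.0]
opening: 0.174
grasp_force: 69.4
```

```bash
python3 -c "
from h import *
loc(RT,RF)"
```

```text
lid in tin mm [-0.  -0.1 14.2] tool shift to axis [-0.   0.1 -0. ] rot err tool [-0.0005 -0.0001 -0.0005] F tin [-0.9 -0.8 -0.6] [0.14 0.67 0.02] 6.9
```

Request:
apply_moves(
  moves=[
    [[0,0,0,0,0,0.002,0],[0,0,0,0,0,0.002,0],[0,0,0,0,0,0.002,0],[0,0,0,0,0,0.002,0],[0,0,0,0,0,0,0]],
  ],
)

```text
time: 7.4
position: [0.5913, 0.1609, 0.1343]
eef_rot: [[-0.842, 0.113, 0.527], [0.096, 0.994, -0.06], [-0.531, 0.001, -0.848]]
ft_force: [-1.7, 1.4, 1.8]
opening: 0.173
grasp_force: 70.0
```

```bash
python3 -c "
from h import *
loc(RT,RF)"
```

```text
lid in tin mm [0.3 0.3 6.3] tool shift to axis [ 0.3 -0.3 -0. ] rot err tool [ 0.0005  0.001  -0.0005] F tin [-0.6  1.2  2.5] [0.28 0.76 0.2 ] 7.4
```

Request:
apply_moves(
  moves=[
    [[0,0,0,0,0,0.002,0],[0,0,0,0,0,0.002,0],[0,0,0,0,0,0.002,0],[0,0,0,0,0,0.002,0],[0,0,0,0,0,0,0]],
  ],
)

```text
time: 7.9
position: [0.5956, 0.1602, 0.1274]
eef_rot: [[-0.842, 0.114, 0.527], [0.096, 0.994, -0.06], [-0.531, 0.0, -0.848]]
ft_force: [-1.4, 1.4, -0.3]
opening: 0.168
grasp_force: 69.7
```

Request:
apply_moves(
  moves=[
    [[0,0,0,0,0,0.002,0],[0,0,0,0,0,0.002,0],[0,0,0,0,0,0,0]],
  ],
)

```text
time: 8.2
position: [0.5976, 0.16, 0.1241]
eef_rot: [[-0.842, 0.113, 0.527], [0.096, 0.994, -0.06], [-0.531, 0.0, -0.848]]
ft_force: [-4.5, 0.1, 4.5]
opening: 0.173
grasp_force: 70.3
```

```bash
python3 -c "
from h import *
loc(RT,RF)"
```

```text
lid in tin mm [ 0.3  0.2 -5.8] tool shift to axis [ 0.3 -0.2 -0. ] rot err tool [ 0.0003  0.001  -0.0005] F tin [-1.4 -0.4  6.2] [0.23 0.73 0.13] 8.2
```

Request:
apply_moves(
  moves=[
    [[0,0,0,0,0,0.002,0],[0,0,0,0,0,0.002,0],[0,0,0,0,0,0.002,0],[0,0,0,0,0,0,0]],
  ],
)

```text
time: 8.6
position: [0.6007, 0.1596, 0.1191]
eef_rot: [[-0.842, 0.113, 0.527], [0.096, 0.994, -0.06], [-0.531, 0.001, -0.848]]
ft_force: [-7.8, -0.0, 8.8]
opening: 0.174
grasp_force: 71.2
```

```bash
python3 -c "
from h import *
loc(RT,RF)"
```

```text
lid in tin mm [  0.3   0.2 -11.7] tool shift to axis [ 0.3 -0.2 -0. ] rot err tool [ 0.0004  0.001  -0.0005] F tin [-1.9 -0.9 11.5] [ 0.07  0.86 -0.  ] 8.6
```

Request:
apply_moves(
  moves=[
    [[0,0,0,0,0,-0.003,0],[0,0,0,0,0,-0.003,0],[0,0,0,0,0,-0.003,0],[0,0,0,0,0,-0.002,0],[0,0,0,0,0,0,0],[0,0,0,0,0,0,0.35],[0,0,0,0,0,0,0.35],[0,0,0,0,0,0,0.35]],
  ],
)

```text
time: 9.4
position: [0.595, 0.1604, 0.1284]
eef_rot: [[-0.842, 0.113, 0.527], [0.096, 0.994, -0.06], [-0.531, 0.0, -0.847]]
ft_force: [-0.4, 0.6, -0.2]
opening: 0.352
grasp_force: 0.0
```

```bash
python3 -c "
from h import *
loc(RT,RF)"
```

```text
lid in tin mm [ 0.4  0.3 -0.7] tool shift to axis [ 0.4 -0.3 -0. ] rot err tool [ 0.0003  0.0011 -0.0005] F tin [-0.5  0.5  0.1] [0.08 0.59 0.  ] 9.4
```

Released; back off along the axis, then go over the square lid and look.

Request:
apply_moves(
  moves=[
    [[0,0,0,0,0,-0.01,0.35],[0,0,0,0,0,-0.02,0.35],[0,0,0,0,0,-0.03,0.5],[0,0,0,0,0,-0.03,1],[0,0,0,0,0,-0.03,1],[0,0,0,0,0,0,1]],
  ],
)

```text
time: 10.0
position: [0.5331, 0.1681, 0.2306]
eef_rot: [[-0.84, 0.113, 0.53], [0.097, 0.994, -0.057], [-0.533, 0.004, -0.846]]
ft_force: [0.1, 0.9, -0.3]
opening: 0.976
grasp_force: 0.0
```

```bash
python3 - <<'E'
from h import *
im,d,p,R,t=cam("wrist"); np.savez("w3.npz",im=im,d=d,R=R,t=t,f=p["fx"],c=[p["cx"],p["cy"]])
W=wcloud(d,p,R,t); L=(W-RT)@RF*1e3
k=(d>0)&(np.hypot(L[...,0],L[...,1])<44)&(abs(L[...,2]-4)<4)&(np.hypot(L[...,0],L[...,1])>22)
Q=L[k]; print(len(Q),"plane",np.linalg.lstsq(np.c_[Q[:,:2],np.ones(len(Q))],Q[:,2],rcond=None)[0], "c",cv2.minEnclosingCircle(Q[:,:2].astype(np.float32)))
cv2.imwrite("pics/w3.png",cv2.resize(im,(800,600),interpolation=2))
plan([.4358,.0247,.13],down(np.radians(-27.4)),12)
E
```

```text
3574 plane [-6.00322814e-04  2.98156540e-03  3.21519928e+00] c ((-4.8946990966796875, -0.4930374324321747), 42.7492790222168)
pos [0.5336 0.1678 0.2293] w/row [0.0088 0.0463 0.0295]
[0.0088, 0.0463, 0.0295, 0.0095, -0.0131, 0.0039]
[0.0088, 0.0463, 0.0295, 0.009, -0.0133, 0.0045]
[0.0088, 0.0463, 0.0295, 0.0084, -0.0135, 0.005]
[0.0088, 0.0463, 0.0295, 0.0077, -0.0137, 0.0055]
[0.0088, 0.0463, 0.0295, 0.007, -0.0139, 0.006]
[0.0088, 0.0463, 0.0295, 0.0063, -0.014, 0.0064]
[0.0088, 0.0463, 0.0295, 0.0056, -0.0141, 0.0068]
[0.0088, 0.0463, 0.0295, 0.0049, -0.0142, 0.0072]
[0.0088, 0.0463, 0.0295, 0.0041, -0.0143, 0.0075]
[0.0088, 0.0463, 0.0295, 0.0033, -0.0143, 0.0078]
[0.0088, 0.0463, 0.0295, 0.0026, -0.0143, 0.008]
[0.0088, 0.0463, 0.0295, 0.0018, -0.0143, 0.0083]
```

View pics/w3.png

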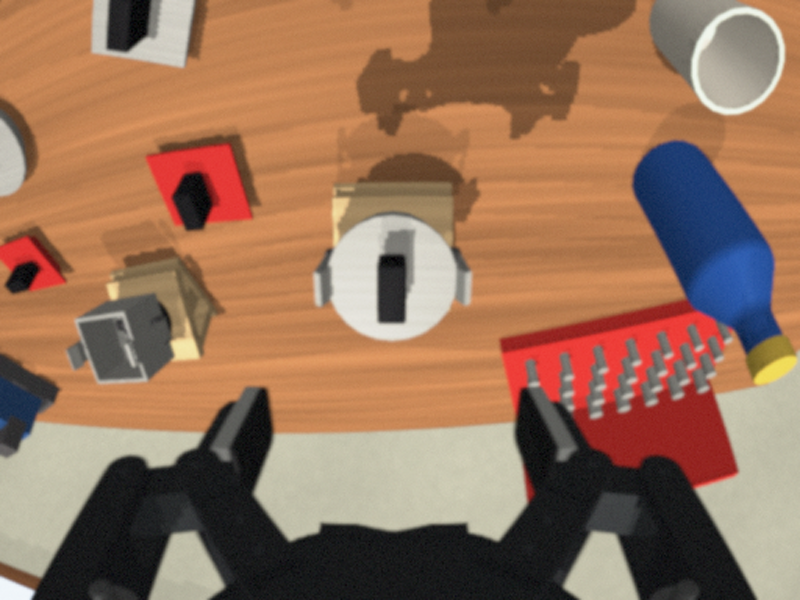

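The picture shows the round lid on its tin at (393,277), flat and under both clips at (322,278) and (462,276).

Request:
apply_moves(
  moves=[
    [[0.009,0.0463,0.0295,0.0095,-0.0131,0.0039,1],[0.009,0.0463,0.0295,0.009,-0.0133,0.0045,1],[0.009,0.0463,0.0295,0.0084,-0.0135,0.005,1],[0.009,0.0463,0.0295,0.0077,-0.0137,0.0055,1],[0.009,0.0463,0.0295,0.007,-0.0139,0.006,1],[0.009,0.0463,0.0295,0.0063,-0.014,0.0064,1],[0.009,0.0463,0.0295,0.0056,-0.0141,0.0068,1],[0.009,0.0463,0.0295,0.0049,-0.0142,0.0072,1],[0.009,0.0463,0.0295,0.0041,-0.0143,0.0075,1],[0.009,0.0463,0.0295,0.0033,-0.0143,0.0078,1]],
  ],
)

```text
time: 11.05
position: [0.459, 0.0433, 0.1423]
eef_rot: [[-0.908, 0.409, 0.085], [0.408, 0.912, -0.029], [-0.09, 0.008, -0.996]]
ft_force: [0.4, -0.1, 0.2]
opening: 1.0
grasp_force: 0.0
```

Request:
apply_moves(
  moves=[
    [[0.009,0.0463,0.0295,0.0026,-0.0143,0.008,1],[0.009,0.0463,0.0295,0.0018,-0.0143,0.0083,1],[0,0,0,0,0,0,1]],
  ],
)

```text
time: 11.35
position: [0.4437, 0.0175, 0.125]
eef_rot: [[-0.885, 0.465, -0.007], [0.465, 0.885, -0.006], [0.003, -0.008, -1.0]]
ft_force: [0.4, 0.2, -0.3]
opening: 0.999
grasp_force: 0.0
```

```bash
python3 - <<'E'
from h import *
plan([.4358,.0247,.11],down(np.radians(-27.4)),4)
im,d,p,R,t=cam("wrist"); W=wcloud(d,p,R,t)
near=(d>0)&(np.hypot(W[...,0]-.4358,W[...,1]-.0247)<.055)
for a,b in((.013,.024),(.042,.054)):
    f=near&(W[...,2]>a)&(W[...,2]<b); print(f.sum(),cv2.minAreaRect((W[f][:,:2]*1000).astype(np.float32)))
E
```

```text
pos [0.4437 0.0175 0.125 ] w/row [-0.0021 -0.0008 -0.0014]
[-0.0021, -0.0008, -0.0014, 0.0026, 0.0007, 0.0037]
[-0.0021, -0.0008, -0.0014, 0.0026, 0.0007, 0.0037]
[-0.0021, -0.0008, -0.0014, 0.0026, 0.0007, 0.0037]
[-0.0021, -0.0008, -0.0014, 0.0026, 0.0007, 0.0037]
5955 ((435.86236572265625, 25.23564338684082), (70.64060974121094, 70.11408996582031), 63.129817962646484)
1033 ((435.46661376953125, 25.34567642211914), (15.921934127807617, 33.96259689331055), 63.34758758544922)
```

Request:
apply_moves(
  moves=[
    [[-0.002,-0.001,0.001,0.0027,0.0008,0.01,1],[-0.002,-0.001,0.001,0.0027,0.0008,0.01,1],[-0.002,-0.001,0.001,0.0027,0.0008,0.01,1],[-0.002,-0.001,0.001,0.0027,0.0008,0,1],[0,0,0,0,0,0,1]],
  ],
)

```text
time: 11.9
position: [0.436, 0.0283, 0.0969]
eef_rot: [[-0.886, 0.463, 0.004], [0.463, 0.886, 0.0], [-0.004, 0.002, -1.0]]
ft_force: [-0.2, 0.7, 0.2]
opening: 0.999
grasp_force: 0.0
```

```bash
python3 -c "
from h import *
plan([.4357,.0252,.048],down(np.radians(-26.8)),4)"
```

```text
pos [0.436  0.0283 0.0969] w/row [ 0.0005  0.001  -0.0035]
[0.0005, 0.001, -0.0035, -0.0003, -0.0007, 0.0122]
[0.0005, 0.001, -0.0035, -0.0003, -0.0007, 0.0122]
[0.0005, 0.001, -0.0035, -0.0003, -0.0007, 0.0122]
[0.0005, 0.001, -0.0035, -0.0003, -0.0007, 0.0122]
```

Request:
apply_moves(
  moves=[
    [[0.0005,0.001,-0.0035,-0.0003,-0.0007,0.016,1],[0.0005,0.001,-0.0035,-0.0003,-0.0007,0.016,0.8],[0.0005,0.001,-0.0035,-0.0003,-0.0007,0.012,0.6],[0.0005,0.001,-0.0035,-0.0003,-0.0007,0.005,0.5],[0,0,0,0,0,0,0.4],[0,0,0,0,0,0,0],[0,0,0,0,0,0,0],[0,0,0,0,0,0,0],[0,0,0,0,0,0,0]],
  ],
)

```text
time: 12.8
position: [0.4363, 0.0246, 0.0485]
eef_rot: [[-0.892, 0.452, 0.001], [0.452, 0.892, 0.001], [-0.0, 0.001, -1.0]]
ft_force: [-0.8, 1.3, 7.7]
opening: 0.17
grasp_force: 69.4
```

Request:
apply_moves(
  moves=[
    [[0,0,0,0,0,-0.01,0],[0,0,0,0,0,-0.03,0],[0,0,0,0,0,-0.03,0],[0,0,0,0,0,-0.03,0],[0,0,0,0,0,-0.03,0],[0,0,0,0,0,-0.03,0],[0,0,0,0,0,0,0]],
  ],
)

```text
time: 13.5
position: [0.4374, 0.0246, 0.2118]
eef_rot: [[-0.892, 0.452, 0.006], [0.452, 0.892, 0.001], [-0.005, 0.003, -1.0]]
ft_force: [-0.8, -0.6, -1.4]
opening: 0.169
grasp_force: 68.4
```

```bash
cat >> h.py <<'E'
ST=np.array([.6675,-.0947,.1]); SF=tin(3.8)
E
python3 - <<'E'
from h import *
o=ctrl.get_obs(); im,d,p,R,t=cam("wrist"); np.savez("w4.npz",im=im,d=d,R=R,t=t,f=p["fx"],c=[p["cx"],p["cy"]]); L=(wcloud(d,p,R,t)-o["position"])@o["eef_rot"]
k=(d>0)&(abs(L[...,2]-.0293)<.004)&(np.hypot(L[...,0],L[...,1])<.055); Q=L[k]
print(len(Q),"plane",np.linalg.lstsq(np.c_[Q[:,:2],np.ones(len(Q))],Q[:,2],rcond=None)[0],cv2.minAreaRect((Q[:,:2]*1000).astype(np.float32)))
plan(ST+SF[:,2]*(.0334+.06),tool(SF),14)
E
```

```text
7663 plane [0.00463175 0.00218728 0.03060247] ((3.7541122436523438, -0.6455841064453125), (70.60466003417969, 65.0458755493164), 89.74573516845703)
pos [0.4367 0.0245 0.2099] w/row [-0.0106 -0.0387 -0.0373]
[-0.0106, -0.0387, -0.0373, -0.0153, -0.0025, 0.0028]
[-0.0106, -0.0387, -0.0373, -0.0151, -0.0031, 0.0034]
[-0.0106, -0.0387, -0.0373, -0.0148, -0.0037, 0.0039]
[-0.0106, -0.0387, -0.0373, -0.0145, -0.0043, 0.0044]
[-0.0106, -0.0387, -0.0373, -0.0142, -0.0049, 0.0049]
[-0.0106, -0.0387, -0.0373, -0.0138, -0.0055, 0.0054]
[-0.0106, -0.0387, -0.0373, -0.0133, -0.0061, 0.0059]
[-0.0106, -0.0387, -0.0373, -0.0129, -0.0066, 0.0063]
[-0.0106, -0.0387, -0.0373, -0.0124, -0.0072, 0.0067]
[-0.0106, -0.0387, -0.0373, -0.0118, -0.0077, 0.0071]
[-0.0106, -0.0387, -0.0373, -0.0112, -0.0082, 0.0075]
[-0.0106, -0.0387, -0.0373, -0.0106, -0.0087, 0.0078]
[-0.0106, -0.0387, -0.0373, -0.01, -0.0091, 0.0081]
[-0.0106, -0.0387, -0.0373, -0.0093, -0.0096, 0.0084]
```

Request:
apply_moves(
  moves=[
    [[-0.0106,-0.0387,-0.0373,-0.0153,-0.0025,0.0028,0],[-0.0106,-0.0387,-0.0373,-0.0151,-0.0031,0.0034,0],[-0.0106,-0.0387,-0.0373,-0.0148,-0.0037,0.0039,0],[-0.0106,-0.0387,-0.0373,-0.0145,-0.0043,0.0044,0],[-0.0106,-0.0387,-0.0373,-0.0142,-0.0049,0.0049,0],[-0.0106,-0.0387,-0.0373,-0.0138,-0.0055,0.0054,0],[-0.0106,-0.0387,-0.0373,-0.0133,-0.0061,0.0059,0],[-0.0106,-0.0387,-0.0373,-0.0129,-0.0066,0.0063,0],[-0.0106,-0.0387,-0.0373,-0.0124,-0.0072,0.0067,0],[-0.0106,-0.0387,-0.0373,-0.0118,-0.0077,0.0071,0]],
  ],
)

```text
time: 14.55
position: [0.5611, -0.0675, 0.179]
eef_rot: [[-0.918, 0.083, 0.388], [0.088, 0.996, -0.004], [-0.387, 0.031, -0.922]]
ft_force: [-0.7, 0.3, -0.5]
opening: 0.169
grasp_force: 68.4
```

Request:
apply_moves(
  moves=[
    [[-0.0106,-0.0387,-0.0373,-0.0112,-0.0082,0.0075,0],[-0.0106,-0.0387,-0.0373,-0.0106,-0.0087,0.0078,0],[-0.0106,-0.0387,-0.0373,-0.01,-0.0091,0.0081,0],[-0.0106,-0.0387,-0.0373,-0.0093,-0.0096,0.0084,0],[0,0,0,0,0,0,0],[0,0,0,0,0,0,0]],
  ],
)

```text
time: 15.15
position: [0.5936, -0.095, 0.1686]
eef_rot: [[-0.879, -0.019, 0.477], [-0.013, 1.0, 0.016], [-0.478, 0.008, -0.879]]
ft_force: [-0.6, -0.4, -1.0]
opening: 0.169
grasp_force: 68.5
```

```bash
echo 'OS=np.array([.001,-.0006,.0345])' >> h.py; python3 - <<'E'
from h import *
loc(ST,SF,OS); plan(ST+SF[:,2]*.045-tool(SF)@OS,tool(SF),4)
im,d,p,R,t=cam("top"); W=cloud(d,p,R,t); cv2.imwrite("pics/t2.png",cv2.resize(im[100:180,160:310],None,fx=5,fy=5,interpolation=2))
E
```

```text
lid in tin mm [-29.4   3.5  62.9] tool shift to axis [-29.4  -2.2  -1.7] rot err tool [-0.0172 -0.0605 -0.045 ] F tin [-1.  -0.4 -0.5] [0.01 0.57 0.02] 15.15
pos [ 0.5936 -0.095   0.1686] w/row [-0.0043 -0.0151 -0.0112]
[-0.0043, -0.0151, -0.0112, -0.007, -0.0007, 0.0041]
[-0.0043, -0.0151, -0.0112, -0.007, -0.0008, 0.0042]
[-0.0043, -0.0151, -0.0112, -0.0069, -0.0009, 0.0043]
[-0.0043, -0.0151, -0.0112, -0.0068, -0.001, 0.0044]
```

Request:
apply_moves(
  moves=[
    [[-0.0043,-0.0151,-0.0112,-0.007,-0.0007,0.0041,0],[-0.0043,-0.0151,-0.0112,-0.007,-0.0008,0.0042,0],[-0.0043,-0.0151,-0.0112,-0.0069,-0.0009,0.0043,0],[-0.0043,-0.0151,-0.0112,-0.0068,-0.001,0.0044,0],[0,0,0,0,0,0,0],[0,0,0,0,0,0,0]],
  ],
)

```text
time: 15.8
position: [0.6266, -0.0965, 0.1683]
eef_rot: [[-0.846, -0.068, 0.53], [-0.058, 0.998, 0.035], [-0.531, -0.001, -0.848]]
ft_force: [0.4, -0.1, -0.5]
opening: 0.175
grasp_force: 68.4
```

```bash
python3 - <<'E'
from h import *
loc(ST,SF,OS)
for n in("w1","w2","w3","w4"):
    z=np.load(n+".npz"); d,R,t=z["d"],z["R"],z["t"]; p=dict(fx=float(z["f"]),cx=z["c"][0],cy=z["c"][1])
    L=((wcloud(d,p,R,t)-ST)@SF*1e3)[d>0]; k=(abs(L[:,2])<3)&(abs(L[:,0])<40)&(abs(L[:,1])<36); Q=L[k]
    if len(Q)<20: print(n,len(Q)); continue
    print(n,len(Q),"rect",[np.round(v,1) for v in cv2.minAreaRect(Q[:,:2].astype(np.float32))],"x",np.percentile(Q[:,0],[1,99]).round(1),"y",np.percentile(Q[:,1],[1,99]).round(1))
    for s in(1,-1):
        k=(L[:,2]>9)&(L[:,2]<20)&(abs(L[:,0])<14)&(s*L[:,1]>25)&(s*L[:,1]<50); 
        if k.sum()>10: print(s,k.sum(),np.percentile(L[k],[3,97],axis=0).round(1).tolist())
E
```

```text
lid in tin mm [ 0.5  0.3 45.2] tool shift to axis [ 0.5 -0.3 -0. ] rot err tool [-0.0002  0.0009  0.0023] F tin [ 0.1 -0.1 -0.6] [-0.06  0.67  0.02] 15.8
w1 81 rect [array([-17.3, -13.8]), array([30.1, 38.6]), np.float64(2.9)] x [-31.3  -2.6] y [-33.5   3.8]
-1 62 [[-9.6, -40.8, 9.3], [9.9, -34.6, 17.5]]
w2 482 rect [array([ 0.1, -0.3]), array([65.2, 67.1]), np.float64(0.9)] x [-32.3  32.2] y [-33.2  32.4]
1 141 [[-10.1, 36.0, 9.3], [8.8, 41.2, 17.9]]
-1 114 [[-9.6, -39.5, 9.3], [9.5, -34.2, 17.8]]
w3 380 rect [array([-0. , -0.4]), array([65. , 65.1]), np.float64(0.3)] x [-32.3  32.3] y [-32.9  32.1]
1 107 [[-10.1, 36.1, 9.2], [9.3, 41.3, 18.1]]
-1 95 [[-9.5, -39.8, 9.4], [9.3, -33.6, 18.1]]
w4 0
```

Request:
apply_moves(
  moves=[
    [[0,0.001,0.002,0.0005,-0.0005,0.007,0],[0,0,0,0,0,0.01,0],[0,0,0,0,0,0.008,0],[0,0,0,0,0,0.004,0],[0,0,0,0,0,0.002,0],[0,0,0,0,0,0,0]],
  ],
)

```text
time: 16.4
position: [0.6428, -0.0964, 0.1418]
eef_rot: [[-0.846, -0.067, 0.529], [-0.057, 0.998, 0.035], [-0.53, -0.001, -0.848]]
ft_force: [-0.3, 0.5, -0.5]
opening: 0.169
grasp_force: 68.4
```

```bash
python3 -c "
from h import *
loc(ST,SF,OS)"
```

```text
lid in tin mm [ 0.2 -0.6 14.1] tool shift to axis [ 0.2  0.6 -0. ] rot err tool [-0.0003  0.0005  0.0006] F tin [-0.6  0.5 -0.3] [ 0.01  0.64 -0.02] 16.4
```

Request:
apply_moves(
  moves=[
    [[0,0,0,0,0.0003,0.002,0],[0,0,0,0,0,0.002,0],[0,0,0,0,0,0.002,0],[0,0,0,0,0,0.002,0],[0,0,0,0,0,0,0]],
  ],
)

```text
time: 16.9
position: [0.6474, -0.096, 0.135]
eef_rot: [[-0.846, -0.067, 0.53], [-0.057, 0.998, 0.035], [-0.531, -0.001, -0.847]]
ft_force: [-1.9, -1.6, 4.5]
opening: 0.169
grasp_force: 69.1
```

Request:
apply_moves(
  moves=[
    [[0,0,0,0,0,0.002,0],[0,0,0,0,0,0.002,0],[0,0,0,0,0,0.002,0],[0,0,0,0,0,0.002,0],[0,0,0,0,0,0,0]],
  ],
)

```text
time: 17.4
position: [0.6516, -0.0955, 0.1281]
eef_rot: [[-0.846, -0.067, 0.53], [-0.057, 0.998, 0.035], [-0.531, -0.0, -0.848]]
ft_force: [-0.2, -0.3, 2.2]
opening: 0.172
grasp_force: 68.9
```

Request:
apply_moves(
  moves=[
    [[0,0,0,0,0,0.002,0],[0,0,0,0,0,0.002,0],[0,0,0,0,0,0,0]],
  ],
)

```text
time: 17.7
position: [0.6536, -0.0954, 0.1247]
eef_rot: [[-0.846, -0.067, 0.53], [-0.057, 0.998, 0.035], [-0.531, -0.0, -0.848]]
ft_force: [-4.6, -0.5, 5.9]
opening: 0.173
grasp_force: 69.5
```

```bash
python3 -c "
from h import *
loc(ST,SF,OS)"
```

```text
lid in tin mm [ 0.4 -0.4 -6.2] tool shift to axis [ 0.4  0.4 -0. ] rot err tool [-0.0002  0.001   0.0007] F tin [-0.8 -0.2  7.5] [-0.08  0.64  0.06] 17.7
```

Same signature as the round one. A little more, then ease back, release and withdraw.

Request:
apply_moves(
  moves=[
    [[0,0,0,0,0,0.002,0],[0,0,0,0,0,0.002,0],[0,0,0,0,0,0.002,0],[0,0,0,0,0,0,0]],
  ],
)

```text
time: 18.1
position: [0.6568, -0.0952, 0.1198]
eef_rot: [[-0.846, -0.067, 0.53], [-0.057, 0.998, 0.035], [-0.531, -0.001, -0.847]]
ft_force: [-8.2, -0.5, 10.3]
opening: 0.168
grasp_force: 70.3
```

Request:
apply_moves(
  moves=[
    [[0,0,0,0,0,-0.003,0],[0,0,0,0,0,-0.003,0],[0,0,0,0,0,-0.003,0],[0,0,0,0,0,-0.002,0],[0,0,0,0,0,0,0],[0,0,0,0,0,0,0.35],[0,0,0,0,0,0,0.35],[0,0,0,0,0,0,0.35]],
  ],
)

```text
time: 18.9
position: [0.651, -0.0956, 0.129]
eef_rot: [[-0.846, -0.067, 0.53], [-0.057, 0.998, 0.035], [-0.531, -0.001, -0.848]]
ft_force: [0.0, 0.6, -0.6]
opening: 0.35
grasp_force: 0.0
```

```bash
python3 -c "
from h import *
loc(ST,SF,OS)"
```

```text
lid in tin mm [ 0.4 -0.4 -1.1] tool shift to axis [ 0.4  0.4 -0. ] rot err tool [-0.0002  0.0009  0.0007] F tin [-0.2  0.6 -0.5] [-0.07  0.51 -0.04] 18.9
```

Request:
apply_moves(
  moves=[
    [[0,0,0,0,0,-0.01,0.35],[0,0,0,0,0,-0.02,0.35],[0,0,0,0,0,-0.03,0.5],[0,0,0,0,0,-0.03,1],[0,0,0,0,0,-0.03,1],[0,0,0,0,0,0,1],[0,0,0,0,0,0,1]],
  ],
)

```text
time: 19.6
position: [0.588, -0.1008, 0.2304]
eef_rot: [[-0.845, -0.065, 0.53], [-0.056, 0.998, 0.033], [-0.531, -0.001, -0.847]]
ft_force: [0.3, -0.3, -0.3]
opening: 0.998
grasp_force: 0.0
```

```bash
python3 - <<'E'
from h import *
im,d,p,R,t=cam("wrist"); W=wcloud(d,p,R,t)
for C,F in((ST,SF),(RT,RF)):
    L=(W-C)@F*1e3; m=np.hypot(L[...,0],L[...,1]); k=(d>0)&(m<33)&(m>20)&(abs(L[...,2]-4)<5); Q=L[k]
    print(len(Q),"plane",np.linalg.lstsq(np.c_[Q[:,:2],np.ones(len(Q))],Q[:,2],rcond=None)[0].round(4))
    k=(d>0)&(m<24)&(L[...,2]>28)&(L[...,2]<40); print("grip",k.sum(),cv2.minAreaRect(L[k][:,:2].astype(np.float32)) if k.sum()>5 else 0)
cv2.imwrite("pics/w5.png",cv2.resize(im,(800,600),interpolation=2))
E
```

```text
2175 plane [-2.6000e-03  3.5000e-03  3.7225e+00]
grip 724 ((-4.348440170288086, -0.5541276931762695), (33.39569091796875, 15.64342212677002), 0.4404428005218506)
719 plane [2.6e-03 2.9e-03 2.9e+00]
grip 315 ((-2.3361310958862305, -2.586650848388672), (34.882057189941406, 17.95298194885254), 12.23414134979248)
```

View pics/w5.png

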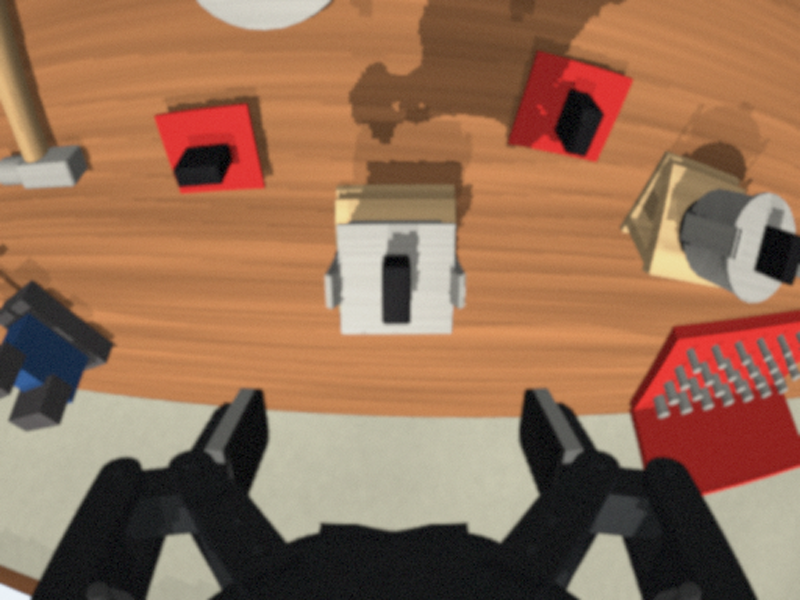

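The picture shows the square lid flat and under both clips at (333,283) and (458,283), and the round lid still seated at (765,248). One check of how far the square lid has slid down the slope.

```bash
python3 - <<'E'
from h import *
im,d,p,R,t=cam("wrist"); W=wcloud(d,p,R,t)
for C,F in((ST,SF),(RT,RF)):
    L=(W-C)@F*1e3; Q=L[(d>0)&(abs(L[...,0])<50)&(abs(L[...,1])<50)]
    f=Q[(abs(Q[:,2]-3.3)<1.2)]; a=f[abs(f[:,1])<8]; b=f[abs(f[:,0]+2)<25]
    print("flange x at y~0",a[:,0].min(),a[:,0].max(),"all x",np.percentile(f[:,0],[.5,99.5]),"y",np.percentile(f[:,1],[.5,99.5]))
    g=Q[(abs(Q[:,2]-33.5)<1.5)]; print("grip top",len(g),g.min(0),g.max(0))
E
```

```text
flange x at y~0 -37.62426702788191 30.902283427186394 all x [-37.73948709  30.57891144] y [-34.9961445   34.35056953]
grip top 668 [-20.73513795  -8.37705234  32.03942572] [12.75478586  7.08201814 34.972681  ]
flange x at y~0 -41.341651624113055 36.46938624593567 all x [-40.42554344  35.59571456] y [-45.85617285  30.15358174]
grip top 199 [-19.12833559  -9.46444017  32.02543327] [13.74442505  7.51196303 34.79420505]
```

Both lids have slid down the slope by their plug clearance: about 3.5 mm on the square tin and 2.5 mm on the round one. That is within the 6 mm limit, and both are flush, so I am handing in.

```bash
python3 -c "
from h import *
print(ctrl.sign_off())"
```

```text
the job is handed in; nothing more can be done
None
```

Job handed in at about 20 s: the round and square lids are each on their own tin, flush and under both clips by the last camera check, and I never touched the spare lid, jug, hammer, cup or look-alikes; sign-off returned no verdict.

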